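# Show a marble with its cane over the light panel

### The job

Make up the glass sample: pull the green cane out of the drilled block, stand it in the metal tube on the wooden sample tray and let go of it. Then lift the tray by its upright grip and carry it, keeping it level so that the loose marble stays in its shallow pocket, and finish while still holding it level and still in the gripper, centred over the white light panel and about 10 cm clear above it. Leave the red and blue canes in the block, and do not disturb the other things on the table.

Things in the scene. Friction and masses are not known exactly. Their poses are not given: they have to be found in the camera images.
- sample_tray: loose light-wood tray, 100 (its x) x 220 (its y) x 14 mm, about 0.3 kg; origin at the centre of its underside, z up. In its middle stands a dark wooden grip, a fin 16 mm thick (along tray x), 60 mm long (along tray y), its top 94 mm above the underside: pinch it across tray x from above. At its +y end stands the metal tube for the cane, at its -y end is the marble's pocket. Nothing holds it to the table
- tray_grip (a point): point in the middle of the tray's upright grip, 75 mm above the tray's underside, 19 mm below the grip's top
- tray_tube (a point): centre of the mouth of the tray's upright round metal tube: outer diameter 34 mm, bore 26 mm, 57 mm deep; it is 85 mm from the tray's middle along tray +y, mouth 74 mm above the tray's underside
- tray_tube_floor (a point): centre of the floor inside the tube, 57 mm below the mouth; a cane stands loosely on it and leans a little against the wall
- tray_pocket (a point): centre of the floor of the round marble pocket with the brass rim (35 mm wide, its rim 4.5 mm above the floor), 75 mm from the tray's middle along tray -y
- marble_center (a point): centre of the loose green glass marble, 30 mm in diameter, 35 g, lying in the pocket; it can roll a few millimetres and climbs out if the tray is tipped or jerked hard
- cane_block: heavy wooden block, does not move, 60 (its x) x 160 (its y) x 70 mm; origin at the centre of its underside. Three square holes 15 mm wide, 60 mm deep, stand 50 mm apart in a row along block y; the red, green and blue canes stand in them in any order, square to the block. Pinch a cane across block x, above the block, where no neighbour is in the way, and bring it out of the row across block x before moving it sideways, since the other canes stand 210 to 220 mm above the table
- cane_green: the pale green glass cane, 12 mm thick, 200 mm long, about 0.06 kg, standing in the block; origin on its surface at mid-length, y axis along the cane, upwards
- cane_green_foot (a point): centre of the green cane's lower end; 10 mm above the table while it stands in the block, 60 mm down its hole
- cane_green_top (a point): centre of the green cane's upper end; the cane may lean a few degrees in its hole
- cane_red_foot (a point): lower end of the red cane (10 mm thick, 200 mm long), which stays in the block
- cane_blue_foot (a point): lower end of the blue cane (11 mm thick, 210 mm long), which stays in the block
- light_panel: flat light panel with a white top in an aluminium frame, 120 (its x) x 150 (its y) x 18 mm, does not move; origin at the centre of its underside
- panel_top (a point): centre of the light panel's white top, 18 mm above the table
- tumbler_amber: bystander: amber tumbler, 62 mm wide, 82 mm high; origin under its centre
- optic_mould: bystander: cream-coloured ribbed mould, 68 mm wide, 54 mm high; origin under its centre
- cork_big: bystander: big cork, 33 mm wide, 32 mm high; origin under its centre
- pigment_jar3: bystander: amber jar with a black cap, 54 mm wide, 88 mm high; origin under its centre
Things that resemble listed ones, but are neither listed nor needed, are in the scene too. Leave any turquoise or yellow look-alike of the cane_green alone.

How it is judged:
By the outcome, as a careful person would: the job done as asked, in the order asked, and still so for the second after the job is handed in, while the arm keeps its last pose, push and grip.
It also fails if it takes over 62 s, if anything falls off the work surface, if the arm or the gripper's body presses on something with over 40 N, if the wrist force passes 120 N, or if a joint passes its speed limit or range.

### The arm

A 6-joint arm with a two-finger parallel gripper is mounted at the origin on a cart in front of the work surface, level with it; the furniture and walls round the work are solid. World frame = base frame: x ahead of the robot, y to its left, z up, the work surface at z = 0. Lengths are in mm, angles in rad, forces in N, time in s.
With the tool pointing down it reaches from about 275 to 750 mm from the base axis. Payload 10.2 kg.
Tool frame: the origin (TCP) lies midway between the tips of the shut fingers; the grasp point (between the pads) lies 19 mm behind it; z points along the fingers, y is the line along which they close (so a half turn about z gives the same grasp; the last joint's range is limited). The gripper opens to 85 mm and grips with 20 to 120 N. Pads are 22 mm wide; open, the fingers measure 114 mm over their backs; the gripper's body (76 mm by 85 mm) begins 54 mm behind the grasp point. The pads swing forward as they close: fully open they stand 13 mm farther back than shut.
Start: joints at [1.013, 0.313, 1.498, -0, 1.331, -0.223], TCP at [172.517, 495.852, 231.294] pointing down, gripper open.
Joint ranges: [-2.94, 2.94], [-0.97, 2.17], [0.19, 2.56], [-1.23, 4.37], [0.02, 3.11], [-2.88, 2.88]. Speed limits (rad/s): [2.39, 2.39, 3.01, 3.14, 3.14, 3.14].

### API

Orientations are given as a unit quaternion [w, x, y, z].
In Python, from rig import ctrl gives the robot as it stands.
- The arm moves only by the tool send_rows, never from a script. Its argument "targets" is a list of rows, each a list of 7 numbers: the closure, from -1 (fully open) to 1 (shut), so that 0 is half open, then the shift along the tool's x, y, z in m, then the turn, a rotation vector about the tool's x, y, z in rad. In form: [[claw, dx, dy, dz, ax, ay, az], ...]. A call has exactly 10 rows; each row shifts and turns the commanded pose from where the row before left it, along the tool's axes as they then stand; what a row does not reach is not made up. A row lasts 1/8 s, in which the tool goes at most 62.5 mm and 10.7 degrees, less where a joint would pass 70% of its speed; a pose out of reach is approached as far as the arm can. A call with a gripper value outside its range is refused whole. The fingers move at their own pace and stop on an object; "squeeze" is the grip in N (left out, the last holds). Time passes only in rows, so rows that do not move let the fingers close, or fill a call up. It gives the time, the measured TCP pose, the force, the opening and the grip force at its end, in the units of the state.
- ctrl.sense(): the state, without advancing time (a new reading comes with each control period).
- ctrl.capture(name): name is "scene" or "side" or "wrist"; returns a dict with "img" (384x512x3 uint8, red, green, blue), "camera_matrix" (3x3 intrinsics, pixels), "R" (3x3) and "t" (3): a world point X has camera coordinates R X + t. Camera axes: x right, y down, z forward; pixel columns grow to the right and rows downward; lengths in mm; the calibration is good to about 2 mm. A picture is of the moment at which its call begins. There is no depth.
- ctrl.finish_job(): hands the job in; it is judged then, once.
Trained networks look in a picture, given as the dict that the camera call returned (one of the last four; its "shot" number tells which), for a name from the list of things; names that differ only in an ending like _2 or _b are one class to them, and where a whole thing is asked for, a point or a joint stands for the part that bears it (a point fixed in the world has none). Each returns a list of dicts, best first, with "score" (0 to 1); they miss things now and then, are a little off and sometimes report something else, mostly with a low value. They report only what shows in the picture. A call takes as long as a camera call. They do not tell look-alikes from the thing itself.
- ctrl.boxes_of(query, picture): "extent" ([left, top, width, height] in pixels, round what is visible of it).
- ctrl.landmark_of(query, picture): "point" ([column, row] in pixels: a listed point, or the origin of a listed thing).
The state is a dict: "time_s": time; "joints": joint angles; "dq": joint speeds; "tau": joint torques, N m; "eef_pos": TCP position; "ee_rot": TCP orientation; "force": force on the tool from outside, world axes, zero at the start; "wrist_torque": the same for the moment, N m; "grip_width": opening from 0.0 (shut) to 1.0 (fully open); "grip_force": force on a finger pad.
Only numpy, scipy, OpenCV 4.12 (cv2) and the standard library are available. Lean on these libraries where they do the work, as an engineer would, in place of code of your own. Each camera call takes 0.05 s, during which the arm holds its last target. There are 200 camera calls.

## Working session

There is one attempt and no reset: what is moved stays moved. The work goes in short steps, Python scripts to look and compute and a tool call to move; the robot and the scene stay as the last step left them, time stands still between calls to the robot, and variables do not carry over. Pictures are saved under pics/ and viewed, at most 10 in all, crops included, and the job is handed in when it is done.

Besides the shell and the picture viewer there is one more tool, called after "Emit:" as name(argument=value, ...), one argument or row to a line, values as JSON. send_rows: Moves the arm, as the interface text tells. Its arguments: {"type":"object","properties":{"targets":{"type":"array"},"squeeze":{"type":"number"}},"required":["targets"]}

```bash
mkdir -p pics; ls; cat > h.py <<'E'
import numpy as np, cv2
from rig import ctrl
def tri(obs):
    A=[];b=[]
    for p,(u,v) in obs:
        K=np.array(p["camera_matrix"]);R=np.array(p["R"]);t=np.array(p["t"]).ravel()
        P=K@np.c_[R,t]
        for r,w in((0,u),(1,v)):
            a=P[r]-w*P[2]; s=np.linalg.norm(a[:3]); A.append(a[:3]/s);b.append(-a[3]/s)
    A=np.array(A);b=np.array(b);X=np.linalg.lstsq(A,b,rcond=None)[0]
    return X,np.linalg.norm(A@X-b)
def onz(p,uv,z):
    K=np.array(p["camera_matrix"]);R=np.array(p["R"]);t=np.array(p["t"]).ravel()
    d=R.T@np.linalg.solve(K,[uv[0],uv[1],1.]);c=-R.T@t
    return c+d*(z-c[2])/d[2]
def proj(p,X):
    K=np.array(p["camera_matrix"]);q=K@(np.array(p["R"])@X+np.array(p["t"]).ravel());return q[:2]/q[2]
def lm(q,p):
    return [(np.round(d["point"],1).tolist(),round(d["score"],2)) for d in ctrl.landmark_of(q,p)]
def save(p,n): cv2.imwrite("pics/"+n,cv2.cvtColor(p["img"],cv2.COLOR_RGB2BGR))
E
python3 - <<'E'
from h import *
S=ctrl.sense(); print({k:np.round(v,3).tolist() for k,v in S.items()})
a=ctrl.capture("scene");b=ctrl.capture("side");
both=np.vstack([a["img"],b["img"]]); 
save(a,"a.png");save(b,"b.png")
for p in(a,b): print((-np.array(p["R"]).T@np.array(p["t"]).ravel()).round())
Z=dict(tray_grip=75,tray_tube=74,tray_pocket=None,marble_center=None,cane_block=0,cane_green=110,cane_green_top=210,cane_green_foot=10,cane_red_foot=10,cane_blue_foot=10,panel_top=18,tumbler_amber=0,optic_mould=0,cork_big=0,pigment_jar3=0)
for q,z in Z.items():
    la,lb=lm(q,a)[:3],lm(q,b)[:3]
    print(q,la,lb)
    if la and lb:
        X,e=tri([(a,la[0][0]),(b,lb[0][0])]);print("   tri",X.round(1),round(e,1))
    if z is not None:
        print("   onz",[onz(p,l[0][0],z).round().tolist() for p,l in((a,la),(b,lb)) if l])
E
```

```text
pics
{'time_s': 0.0, 'joints': [1.013, 0.313, 1.498, 0.0, 1.331, -0.223], 'dq': [-0.0, 0.0, 0.0, -0.001, -0.002, 0.001], 'tau': [-0.001, -41.228, -25.975, -0.0, 0.004, -0.0], 'eef_pos': [172.375, 495.639, 230.748], 'ee_rot': [-0.0, 0.167, 0.986, -0.001], 'force': [0.205, 0.816, 0.028], 'wrist_torque': [0.011, -0.021, 0.027], 'grip_force': 0.0, 'grip_width': 1.001}
[  40.  901. 1051.]
[ 259. -842.  948.]
tray_grip [([278.9, 217.1], 0.72), ([276.0, 237.1], 0.53)] [([226.6, 221.2], 0.78), ([215.1, 115.1], 0.48)]
   tri [453.5  14.2  82.8] 6.5
   onz [[452.0, 8.0, 75.0], [460.0, 24.0, 75.0]]
tray_tube [([263.3, 233.4], 0.66)] [([220.0, 205.9], 0.68), ([213.3, 114.6], 0.23)]
   tri [458.3  87.3  76.1] 1.7
   onz [[460.0, 85.0, 74.0], [458.0, 89.0, 74.0]]
tray_pocket [([286.7, 215.4], 0.58), ([199.9, 227.4], 0.18)] [([231.8, 258.4], 0.62)]
   tri [454.4 -60.1  20.2] 4.5
marble_center [([286.9, 215.4], 0.54)] [([229.3, 255.4], 0.59), ([220.1, 114.8], 0.56)]
   tri [450.2 -53.8  27.1] 5.7
cane_block [([206.8, 297.3], 0.92)] [([222.9, 180.1], 0.89)]
   tri [514.5 294.   -7.4] 0.2
   onz [[511
[... 911 characters left out ...]
ler_amber [([309.0, 169.7], 0.57)] [([275.7, 336.5], 0.82)]
   tri [ 492.6 -306.     9.8] 3.4
   onz [[499.0, -318.0, 0.0], [493.0, -301.0, 0.0]]
optic_mould [([293.1, 187.7], 0.77)] [([265.4, 297.3], 0.64), ([276.7, 337.3], 0.2)]
   tri [ 501.3 -196.3    9.3] 0.4
   onz [[506.0, -206.0, 0.0], [503.0, -190.0, 0.0]]
cork_big [([334.6, 185.2], 0.41)] [([221.0, 334.2], 0.68), ([219.2, 203.3], 0.54), ([216.4, 139.9], 0.24)]
   tri [ 378.3 -268.2   15.6] 11.2
   onz [[392.0, -287.0, 0.0], [372.0, -260.0, 0.0]]
pigment_jar3 [([197.5, 226.4], 0.78)] [([288.5, 209.2], 0.59), ([275.8, 334.2], 0.58), ([225.4, 177.3], 0.33)]
   tri [673.4  98.6   0.7] 5.1
   onz [[678.0, 97.0, 0.0], [670.0, 97.0, 0.0]]
```

View pics/a.png

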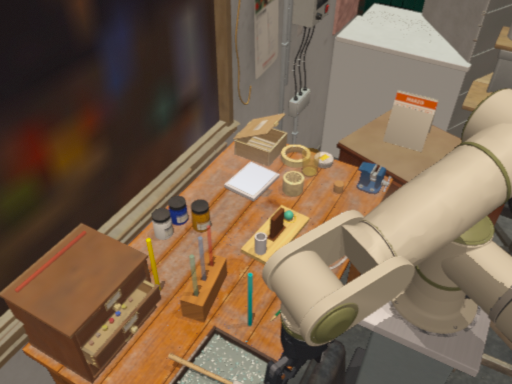

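View pics/b.png

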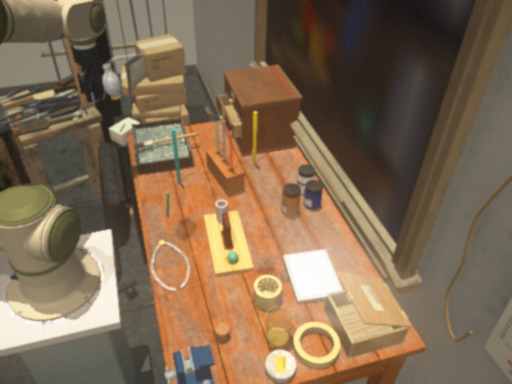

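The scene view shows the block at about (205,288) with three canes: a greenish one at (194,270), a bluish one at (202,255) and a red one at (210,245). The turquoise look-alike is at (250,298), the yellow one at (153,262), the tray at (275,235) and the panel at (252,180). In the side view the block is at (226,172), turquoise at (177,158), yellow at (254,140), the tray at (228,240) and the panel at (313,275). The only candidates for the green cane are these three sticks in the block plus turquoise and yellow, so I'll check in a close crop.

```bash
python3 - <<'E'
import cv2,numpy as np
a=cv2.imread("pics/a.png")[220:330,140:270];b=cv2.imread("pics/b.png")[90:200,160:290]
cv2.imwrite("pics/c.png",np.hstack([cv2.resize(x,None,fx=3,fy=5,interpolation=cv2.INTER_CUBIC) for x in(a,b)]))
E
```

```text
(no output)
```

View pics/c.png

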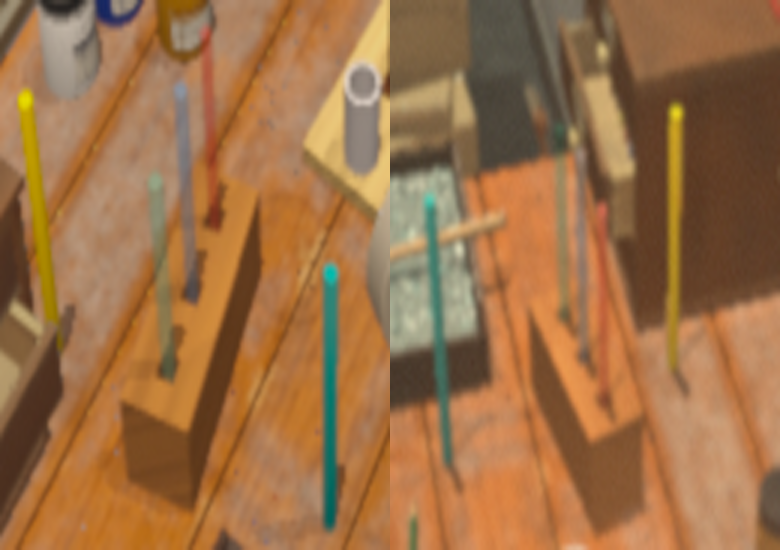

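Crop: the pale green cane stands in the block's far-left hole (scene top at (192,256), hole at (196,294); side top at (217,116), hole at (218,154)). Blue is in the middle and red is at the other end. Turquoise and yellow stand free on the table.

```bash
python3 - <<'E'
from h import *
a=ctrl.capture("scene");b=ctrl.capture("side")
P=dict(green_top=((192,255.6),(216.7,115.6)),green_hole=((196,294.4),(218.3,153.6)),blue_top=((200.3,237.6),(223.3,118)),blue_hole=((204,279),(224.7,161.6)),red_top=((209.3,226.4),(230.7,131)),red_hole=((211.7,264.4),(231.7,170.4)),turq_top=((250.3,274),(173.5,130)),yel_top=((148.5,240),(255.5,112)))
for n,(u,v) in P.items():
    X,e=tri([(a,u),(b,v)]);print(n,X.round(1),round(e,1))
for u in((180.7,300.6),(204,306.4),(226.7,259)): print("corner",onz(a,u,70).round(1))
for u in((206.7,151),(226.7,178),(243.7,173)): print("cornerside",onz(b,u,70).round(1))
for n in("light_panel","sample_tray"):
  print(n,lm(n,a)[:2],lm(n,b)[:2],[onz(p,lm(n,p)[0][0],0).round() for p in(a,b)])
# tray corner / panel corners in side view
print("panel",[onz(b,u,18).round().tolist() for u in((284,254),(323,250),(341,291),(301,301))],[onz(a,u,18).round().tolist() for u in((226,183),(248,163),(278,176),(255,197))])
print("tray",[onz(b,u,14).round().tolist() for u in((204,214),(239,211),(252,267),(215,273))])
E
```

```text
green_top [511.5 339.  209. ] 1.9
green_hole [511.7 341.5  65.4] 2.5
blue_top [519.7 294.5 224.6] 4.7
blue_hole [520.6 292.9  66.6] 2.7
red_top [528.9 243.2 210.6] 3.9
red_hole [530.1 243.2  66.6] 3.2
turq_top [374.4 312.  198.7] 2.1
yel_top [635.2 343.2 198.6] 2.8
corner [529.3 377.8  70. ]
corner [471.  363.7  70. ]
corner [501.7 210.9  70. ]
cornerside [479.3 360.4  70. ]
cornerside [507.4 208.6  70. ]
cornerside [563.4 218.   70. ]
light_panel [([253.4, 182.8], 0.72)] [([309.8, 274.4], 0.57)] [array([ 631., -162.,    0.]), array([ 637., -153.,    0.])]
sample_tray [([275.4, 236.9], 0.68), ([259.9, 252.8], 0.67)] [([224.3, 240.0], 0.71)] [array([455.,  18.,   0.]), array([452.,  27.,  -0.])]
panel [[590.0, -83.0, 18.0], [696.0, -98.0, 18.0], [685.0, -236.0, 18.0], [579.0, -237.0, 18.0]] [[698.0, -98.0, 18.0], [688.0, -225.0, 18.0], [567.0, -215.0, 18.0], [583.0, -87.0, 18.0]]
tray [[418.0, 132.0, 14.0], [520.0, 116.0, 14.0], [496.0, -99.0, 14.0], [398.0, -92.0, 14.0]]
```

Emit:
send_rows(
  targets=[
    [-1, -0.02, 0, -0.03, 0, 0, 0],
    [-1, -0.035, -0.004, -0.02, 0, 0, 0],
    [-1, -0.045, -0.004, -0.01, 0, 0, 0],
    [-1, -0.045, -0.004, 0, 0, 0, 0],
    [-1, -0.045, -0.004, 0, 0, 0, 0],
    [-1, -0.045, -0.004, 0, 0, 0, 0],
    [-1, -0.045, -0.004, 0, 0, 0, 0],
    [-1, -0.04, -0.004, 0, 0, 0, 0.1],
    [-1, 0, 0, 0, 0, 0, 0.17],
    [-1, 0, 0, 0, 0, 0, 0.17],
  ],
)

```text
time_s: 3.35
eef_pos: [466.0, 363.9, 291.0]
ee_rot: [-0.0, 0.381, 0.925, -0.0]
force: [-0.6, 0.6, 0.4]
grip_width: 1.004
grip_force: 0.0
```

Emit:
send_rows(
  targets=[
    [-1, 0, 0, 0, 0, 0, 0.17],
    [-1, 0, 0, 0, 0, 0, 0.17],
    [-1, 0, 0, 0, 0, 0, 0.17],
    [-1, 0, 0, 0, 0, 0, 0.1],
    [-1, 0, 0, 0, 0, 0, 0],
    [-1, 0, 0, 0, 0, 0, 0],
    [-1, 0, 0, 0, 0, 0, 0],
    [-1, 0, 0, 0, 0, 0, 0],
    [-1, 0, 0, 0, 0, 0, 0],
    [-1, 0, 0, 0, 0, 0, 0],
  ],
)

```text
time_s: 4.6
eef_pos: [465.6, 364.2, 291.3]
ee_rot: [0.0, 0.638, 0.77, -0.0]
force: [-0.1, -0.6, 0.5]
grip_width: 0.997
grip_force: 0.0
```

```bash
cat >> h.py <<'E'
from scipy.spatial.transform import Rotation as Ro
def pose():
    S=ctrl.sense();q=S["ee_rot"];return S,np.array(S["eef_pos"]),Ro.from_quat([q[1],q[2],q[3],q[0]]).as_matrix()
def go(T,yang=None):
    S,p,R=pose();Y=np.rad2deg(np.arctan2(R[1,1],R[0,1]))
    d=R.T@(np.array(T)-p)
    print("t",S["time_s"],"tcp",p.round(1),"tool shift mm",d.round(1),"yang",Y.round(2),"zaxis",R[:,2].round(4))
    if yang is not None: # desired frame: tool z down, tool y at yang
        a=np.deg2rad(yang);y=np.array([np.cos(a),np.sin(a),0]);z=np.array([0,0,-1.]);D=np.c_[np.cross(y,z),y,z]
        print("  rotvec tool",Ro.from_matrix(R.T@D).as_rotvec().round(4))
E
python3 - <<'E'
from h import *
go([511.6,339.7,290],10.3)
w=ctrl.capture("wrist");save(w,"w1.png");print("cam",(-np.array(w["R"]).T@np.array(w["t"]).ravel()).round(), np.array(w["R"])[2].round(2))
print(lm("cane_green_top",w),lm("cane_block",w),lm("cane_green",w))
for X in((511.5,339,209),(511.7,341.5,70),(520,293,215),(530,243,70)): print(proj(w,np.array(X)).round())
E
```

```text
t 4.6 tcp [465.6 364.2 291.3] tool shift mm [-32.6  40.7   1.3] yang 10.66 zaxis [-0.e+00 -1.e-04 -1.e+00]
  rotvec tool [-0.0001  0.      0.0064]
cam [454. 429. 434.] [ 0.05 -0.26 -0.96]
[([130.0, 233.8], 0.7), ([451.0, 255.1], 0.67), ([307.3, 237.0], 0.61), ([217.1, 322.8], 0.26)] [([281.0, 208.1], 0.88)] [([170.0, 197.9], 0.96), ([398.4, 212.2], 0.85), ([289.8, 192.9], 0.59)]
[304. 237.]
[286. 188.]
[303. 295.]
[284. 264.]
```

View pics/w1.png

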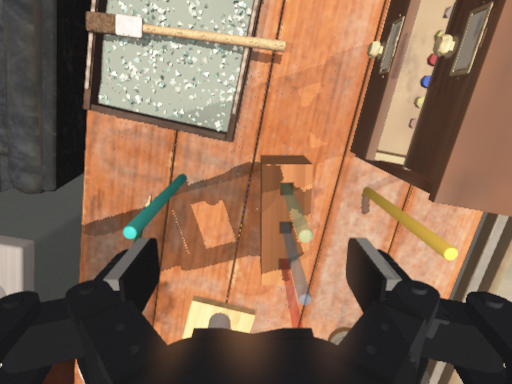

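The wrist view shows the green cane's top at (305,238) and its hole at (287,188). Both lie within 2-3 px of where my triangulated points project. Blue's top is at (303,299) and red's is behind it. Next I descend and grip.

Emit:
send_rows(
  targets=[
    [-1, -0.008, 0.01, 0, 0, 0, 0.006],
    [-1, -0.009, 0.011, 0, 0, 0, 0],
    [-1, -0.008, 0.01, 0, 0, 0, 0],
    [-1, -0.008, 0.01, 0, 0, 0, 0],
    [-1, 0, 0, 0, 0, 0, 0],
    [-1, 0, 0, 0.028, 0, 0, 0],
    [-1, 0, 0, 0.03, 0, 0, 0],
    [-1, 0, 0, 0.03, 0, 0, 0],
    [-1, 0, 0, 0.03, 0, 0, 0],
    [-1, 0, 0, 0.02, 0, 0, 0],
  ],
)

```text
time_s: 6.05
eef_pos: [511.2, 339.3, 151.9]
ee_rot: [-0.0, 0.641, 0.768, -0.001]
force: [-0.6, -0.7, -0.4]
grip_width: 1.002
grip_force: 0.0
```

```bash
python3 - <<'E'
from h import *
go([511.8,340,153],10.3)
w=ctrl.capture("wrist");save(w,"w2.png")
E
```

```text
t 6.05 tcp [511.2 339.3 151.9] tool shift mm [ 0.6  0.7 -1.1] yang 10.34 zaxis [-1.4e-03 -5.0e-04 -1.0e+00]
  rotvec tool [-0.0015  0.0002  0.0006]
```

View pics/w2.png

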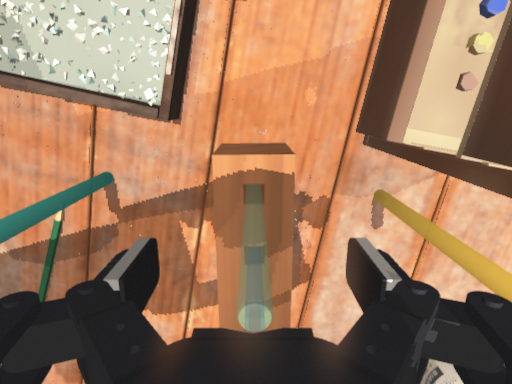

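The green cane, its top at (255,317), stands midway between the open fingers. Closing now.

Emit:
send_rows(
  targets=[
    [0, 0, 0, 0, 0, 0, 0],
    [1, 0, 0, 0, 0, 0, 0],
    [1, 0, 0, 0, 0, 0, 0],
    [1, 0, 0, 0, 0, 0, 0],
    [1, 0, 0, 0, 0, 0, 0],
    [1, 0, 0, 0, 0, 0, 0],
    [1, 0, 0, 0, 0, 0, 0],
    [1, 0, 0, 0, 0, 0, 0],
    [1, 0, 0, 0, 0, 0, 0],
    [1, 0, 0, 0, 0, 0, 0],
  ],
  squeeze=40,
)

```text
time_s: 7.35
eef_pos: [512.0, 339.3, 153.8]
ee_rot: [0.0, 0.641, 0.768, 0.0]
force: [-0.5, 0.3, 5.8]
grip_width: 0.13
grip_force: 39.7
```

Emit:
send_rows(
  targets=[
    [1, 0, 0, -0.006, 0, 0, 0],
    [1, 0, 0, -0.01, 0, 0, 0],
    [1, 0, 0, -0.014, 0, 0, 0],
    [1, 0, 0, -0.016, 0, 0, 0],
    [1, 0, 0, -0.018, 0, 0, 0],
    [1, 0, 0, -0.018, 0, 0, 0],
    [1, 0, 0, -0.018, 0, 0, 0],
    [1, 0, 0, -0.018, 0, 0, 0],
    [1, 0, 0, -0.012, 0, 0, 0],
    [1, 0, 0, 0, 0, 0, 0],
  ],
)

```text
time_s: 8.6
eef_pos: [512.0, 339.3, 284.3]
ee_rot: [0.0, 0.641, 0.768, 0.001]
force: [-0.2, -0.4, -1.4]
grip_width: 0.13
grip_force: 39.0
```

```bash
python3 - <<'E'
from h import *
S,p,R=pose();print(S["grip_width"],S["grip_force"],np.round(S["force"],1))
go([442,328,282],10.3)
b=ctrl.capture("side");a=ctrl.capture("scene")
cv2.imwrite("pics/l.png",np.hstack([cv2.resize(x["img"][r:r+130,c:c+130,::-1],None,fx=3,fy=4) for x,r,c in((a,190,140),(b,70,160))]))
E
```

```text
0.1301130469797535 38.95446181297302 [-0.2 -0.4 -1.4]
t 8.6 tcp [512.  339.3 284.3] tool shift mm [  1.4 -70.9   2.2] yang 10.32 zaxis [ 1.6e-03  7.0e-04 -1.0e+00]
  rotvec tool [ 0.0017 -0.0004  0.0003]
```

View pics/l.png

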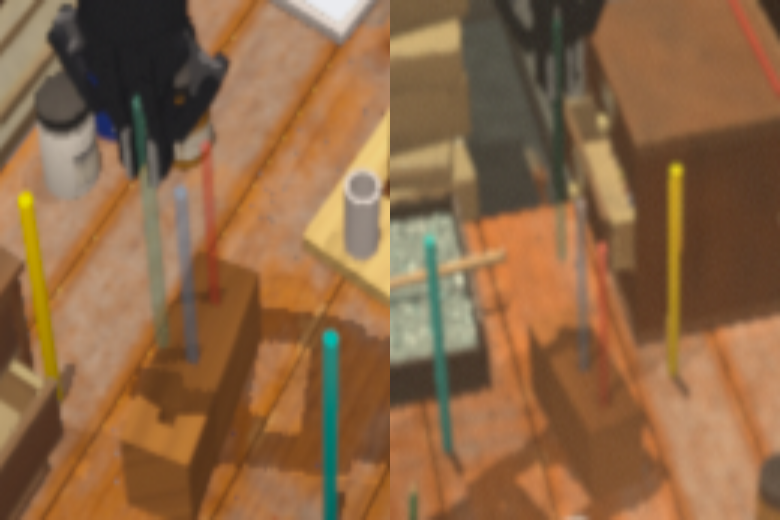

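The green cane is out, its foot clear of the block, and red and blue are still in place (scene (161,345) in the crop for the foot). Next it goes out across block x, then to the tray.

Emit:
send_rows(
  targets=[
    [1, 0, -0.01, 0, 0, 0, 0],
    [1, 0, -0.018, 0, 0, 0, 0],
    [1, 0, -0.018, 0, 0, 0, 0],
    [1, 0, -0.015, 0, 0, 0, 0],
    [1, -0.005, -0.01, 0, 0, 0, 0],
    [1, -0.015, -0.002, 0, 0, 0, 0],
    [1, -0.03, -0.005, 0, 0, 0, 0],
    [1, -0.04, -0.006, 0, 0, 0, 0],
    [1, -0.045, -0.006, 0, 0, 0, 0],
    [1, -0.045, -0.006, 0, 0, 0, 0],
  ],
)

```text
time_s: 9.95
eef_pos: [449.6, 142.7, 283.2]
ee_rot: [0.0, 0.641, 0.768, -0.0]
force: [0.4, 0.0, -0.7]
grip_width: 0.133
grip_force: 39.0
```

Emit:
send_rows(
  targets=[
    [1, -0.045, -0.006, 0, 0, 0, 0],
    [1, -0.04, -0.006, 0, 0, 0, 0],
    [1, -0.03, -0.005, 0, 0, 0, 0],
    [1, -0.015, 0, 0, 0, 0, 0],
    [1, 0, 0, 0, 0, 0, 0.07],
    [1, 0, 0, 0, 0, 0, 0.11],
    [1, 0, 0, 0, 0, 0, 0.09],
    [1, 0, 0, 0, 0, 0, 0],
    [1, 0, 0, 0, 0, 0, 0],
    [1, 0, 0, 0, 0, 0, 0],
  ],
)

```text
time_s: 11.2
eef_pos: [456.2, 14.0, 283.3]
ee_rot: [0.0, 0.738, 0.675, 0.0]
force: [0.3, -0.9, -0.6]
grip_width: 0.135
grip_force: 39.0
```

```bash
python3 - <<'E'
from h import *
go([458,87,284],-5.5)
S,_,_=pose();print(S["grip_width"])
w=ctrl.capture("wrist");save(w,"w3.png");b=ctrl.capture("side");save(b,"b3.png");a=ctrl.capture("scene");save(a,"a3.png")
for q,z in(("tray_tube",74),("tray_grip",75),("tray_pocket",None),("marble_center",None),("cane_green_foot",None)):
    L=[lm(q,p)[:2] for p in(w,a,b)];print(q,L)
    if L[0] and z: print("  wrist onz",onz(w,L[0][0][0],z).round(1))
    o=[(p,l[0][0]) for p,l in zip((w,a,b),L) if l]
    if len(o)>1:
        X,e=tri(o);print("  tri",X.round(1),round(e,1))
E
```

```text
t 11.2 tcp [456.2  14.  283.3] tool shift mm [72.9 -4.7 -0.7] yang -5.09 zaxis [ 0.  0. -1.]
  rotvec tool [ 0.     -0.      0.0071]
0.13547148902771092
tray_tube [[([250.6, 87.5], 0.78)], [([261.9, 234.7], 0.69), ([288.2, 216.8], 0.51)], [([222.7, 205.7], 0.69)]]
  wrist onz [462.2  97.4  74. ]
  tri [463.3  93.3  72.1] 6.3
tray_grip [[([255.7, 166.7], 0.97)], [([277.3, 218.9], 0.9), ([278.7, 203.2], 0.29)], [([226.2, 223.3], 0.77)]]
  wrist onz [460.2  11.5  75. ]
  tri [456.8  13.7  74.5] 6.0
tray_pocket [[([252.2, 210.9], 0.62), ([387.4, 266.4], 0.22)], [([288.5, 215.0], 0.66)], [([233.0, 260.8], 0.96)]]
  tri [452.3 -64.5  16.8] 5.9
marble_center [[([254.6, 157.5], 0.51)], [([288.3, 214.4], 0.56)], [([232.4, 258.3], 0.56)]]
  tri [455.2 -29.1  14.9] 56.0
cane_green_foot [[([251.3, 175.6], 0.75)], [([250.9, 324.4], 0.76), ([278.2, 203.1], 0.53)], [([224.1, 205.9], 0.74), ([252.0, 160.4], 0.61)]]
  tri [449.  130.3 -43.1] 219.1
```

View pics/w3.png

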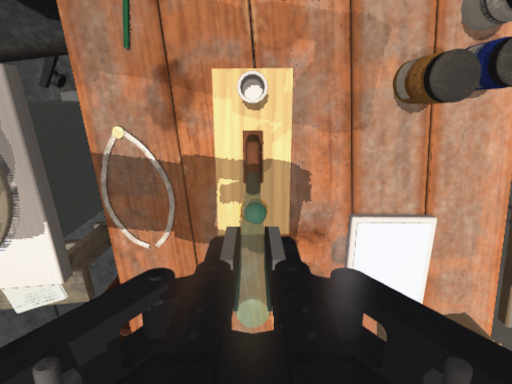

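The tray lies square to the tool in this view: tube mouth at (253,87), grip fin at (254,160), marble at (255,212), panel at (390,258). The held cane's foot is near (254,215). I'll turn these into positions.

```bash
python3 - <<'E'
from h import *
w=ctrl.capture("wrist")
g=cv2.cvtColor(w["img"],cv2.COLOR_RGB2GRAY);hsv=cv2.cvtColor(w["img"],cv2.COLOR_RGB2HSV)
# tube: low-saturation blob near (253,87)
m=((hsv[...,1]<70)).astype(np.uint8);m[:60]=0;m[115:]=0;m[:,:225]=0;m[:,285:]=0
c=max(cv2.findContours(m,cv2.RETR_EXTERNAL,cv2.CHAIN_APPROX_NONE)[0],key=cv2.contourArea)
el=cv2.fitEllipse(c);print("tube ellipse",np.round(el[0],1),np.round(el[1],1),onz(w,el[0],74).round(1))
print("ring by eye",onz(w,(253,87.5),74).round(1))
L,Rr=onz(w,(213,69),14),onz(w,(293,68),14);print("far corners",L.round(1),Rr.round(1),np.linalg.norm(L-Rr).round(1))
print("left edge low",onz(w,(218,225),14).round(1))
u=Rr-L;th=np.arctan2(u[1],u[0]);print("yaw",np.rad2deg(th).round(2));v=np.array([-np.sin(th),np.cos(th),0])
print("centre",((L+Rr)/2-110*v).round(1),"tube pred",((L+Rr)/2-25*v).round(1))
for X in((456.2,14,141),(456.2,14,341)): print("cane pred",proj(w,np.array(X)).round(1))
P=[onz(w,q,18) for q in((354,219),(434,218))];print("panel far corners",np.round(P,1).tolist())
E
```

```text
tube ellipse [251.9  86.5] [30.1 32. ] [463.8  98.2  74. ]
ring by eye [464.8  97.1  74. ]
far corners [418.1 126.1  14. ] [516.3 118.3  14. ] 98.5
left edge low [399.7 -78.4  14. ]
yaw -4.54
centre [458.5  12.6  14. ] tube pred [465.2  97.3  14. ]
cane pred [252. 178.]
cane pred [251.5 320.9]
panel far corners [[588.6, -85.1, 18.0], [698.7, -93.7, 18.0]]
```

Emit:
send_rows(
  targets=[
    [1, 0.007, 0, 0, 0, 0, 0],
    [1, 0.014, 0, 0, 0, 0, 0],
    [1, 0.02, 0.001, 0, 0, 0, 0],
    [1, 0.02, 0, 0, 0, 0, 0],
    [1, 0.015, 0, 0, 0, 0, 0],
    [1, 0.008, 0, 0.01, 0, 0, 0],
    [1, 0, 0, 0.02, 0, 0, 0],
    [1, 0, 0, 0.018, 0, 0, 0],
    [1, 0, 0, 0.007, 0, 0, 0],
    [1, 0, 0, 0, 0, 0, 0],
  ],
)

```text
time_s: 13.4
eef_pos: [464.6, 97.5, 228.1]
ee_rot: [-0.0, 0.738, 0.675, -0.0]
force: [-0.7, -0.5, -0.2]
grip_width: 0.132
grip_force: 39.0
```

```bash
python3 - <<'E'
from h import *
go([464.5,97.4,164],-5)
w=ctrl.capture("wrist");save(w,"w4.png")
print(lm("cane_green_foot",w),lm("tray_tube",w))
print("pred mouth",proj(w,np.array([464.5,97.4,74])).round(1),"pred foot",proj(w,np.r_[pose()[1][:2],85]).round(1))
i=w["img"][60:330,130:380,::-1];cv2.imwrite("pics/w4c.png",cv2.resize(i,None,fx=2.2,fy=2.2,interpolation=cv2.INTER_CUBIC))
E
```

```text
t 13.4 tcp [464.6  97.5 228.1] tool shift mm [-0.1 -0.1 64.1] yang -5.17 zaxis [-6.e-04 -0.e+00 -1.e+00]
  rotvec tool [-0.0006  0.0001 -0.0029]
[([253.0, 175.5], 0.58)] [([249.0, 173.9], 0.95)]
pred mouth [251.9 175.4] pred foot [252.4 177.8]
```

View pics/w4c.png

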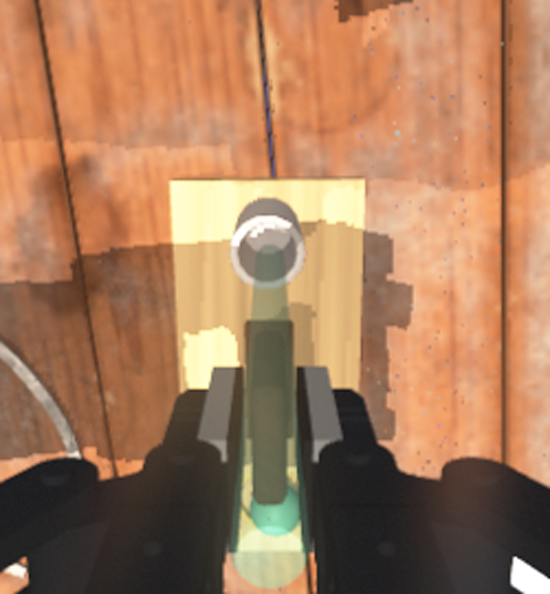

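The cane's foot (crop (268,257)) is within about 2 mm of the tube mouth's centre (268,252), so I lower it.

Emit:
send_rows(
  targets=[
    [1, 0, 0, 0.006, 0, 0, 0],
    [1, 0, 0, 0.01, 0, 0, 0],
    [1, 0, 0, 0.01, 0, 0, 0],
    [1, 0, 0, 0.01, 0, 0, 0],
    [1, 0, 0, 0.01, 0, 0, 0],
    [1, 0, 0, 0.008, 0, 0, 0],
    [1, 0, 0, 0.006, 0, 0, 0],
    [1, 0, 0, 0.004, 0, 0, 0],
    [1, 0, 0, 0.002, 0, 0, 0],
    [1, 0, 0, 0, 0, 0, 0],
  ],
)

```text
time_s: 14.8
eef_pos: [464.8, 97.6, 162.4]
ee_rot: [0.0, 0.738, 0.675, 0.0]
force: [-0.5, -0.1, -0.0]
grip_width: 0.133
grip_force: 39.0
```

Emit:
send_rows(
  targets=[
    [1, 0, 0, 0.001, 0, 0, 0],
    [0.6, 0, 0, 0, 0, 0, 0],
    [0.5, 0, 0, 0, 0, 0, 0],
    [0.3, 0, 0, 0, 0, 0, 0],
    [0, 0, 0, 0, 0, 0, 0],
    [-0.5, 0, 0, 0, 0, 0, 0],
    [-1, 0, 0, 0, 0, 0, 0],
    [-1, 0, 0, 0, 0, 0, 0],
    [-1, 0, 0, 0, 0, 0, 0],
    [-1, 0, 0, 0, 0, 0, 0],
  ],
)

```text
time_s: 16.05
eef_pos: [464.7, 97.5, 161.3]
ee_rot: [-0.0, 0.738, 0.675, -0.0]
force: [0.4, 0.3, 0.3]
grip_width: 1.002
grip_force: 0.0
```

Emit:
send_rows(
  targets=[
    [-1, 0, 0, -0.006, 0, 0, 0],
    [-1, 0, 0, -0.012, 0, 0, 0],
    [-1, 0, 0, -0.016, 0, 0, 0],
    [-1, 0, 0, -0.016, 0, 0, 0],
    [-1, 0, 0, -0.016, 0, 0, 0],
    [-1, 0, 0, -0.016, 0, 0, 0],
    [-1, 0, 0, -0.014, 0, 0, 0],
    [-1, 0, 0, -0.01, 0, 0, 0],
    [-1, 0, 0, -0.004, 0, 0, 0],
    [-1, 0, 0, 0, 0, 0, 0],
  ],
)

```text
time_s: 17.3
eef_pos: [464.7, 97.6, 271.2]
ee_rot: [-0.0, 0.738, 0.675, -0.0]
force: [0.3, 0.7, -0.3]
grip_width: 0.995
grip_force: 0.0
```

```bash
python3 - <<'E'
from h import *
go([458.3,12.6,275],-5)
w=ctrl.capture("wrist");b=ctrl.capture("side")
cv2.imwrite("pics/v5.png",np.hstack([cv2.resize(w["img"][:,100:400,::-1],(400,512)),cv2.resize(b["img"][90:290,160:320,::-1],(400,512))]))
for p,n in((w,"w"),(b,"side")): print(n,lm("cane_green_top",p)[:4],lm("tray_grip",p)[:2],lm("tray_tube",p)[:1])
E
```

```text
t 17.3 tcp [464.7  97.6 271.2] tool shift mm [-85.2   1.3  -3.8] yang -5.16 zaxis [-2.e-04 -0.e+00 -1.e+00]
  rotvec tool [-0.0002  0.     -0.0027]
w [([252.8, 205.1], 0.63), ([252.2, 155.0], 0.22)] [([252.2, 240.4], 0.96), ([295.3, 334.3], 0.58)] [([249.7, 167.0], 0.98)]
side [([220.6, 164.0], 0.75), ([231.8, 263.1], 0.63), ([226.3, 223.0], 0.52), ([258.3, 111.4], 0.5)] [([226.8, 223.8], 0.77), ([223.3, 189.5], 0.16)] [([218.4, 203.6], 0.9)]
```

View pics/v5.png

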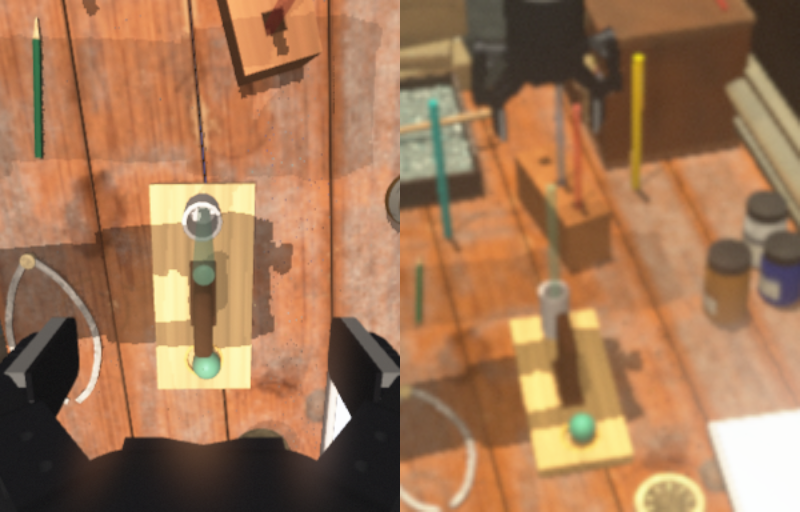

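The cane stands in the tube, released (side crop top (552,187), tube (553,290)). The marble is in its pocket, and red and blue remain in the block. The gripper's body will come near the cane's top, so I measure the cane's lean first.

```bash
python3 - <<'E'
from h import *
w=ctrl.capture("wrist");b=ctrl.capture("side");a=ctrl.capture("scene")
lw=lm("cane_green_top",w)[0][0];lb=lm("cane_green_top",b)[0][0]
print(lw,lb,"wrist z215",onz(w,lw,215).round(1),"tri",tri([(w,lw),(b,lb)]))
print("tube now",[onz(w,x[0],74).round(1) for x in lm("tray_tube",w)[:1]],"grip",[onz(w,x[0],75).round(1) for x in lm("tray_grip",w)[:1]])
print("fin ends top",[onz(w,u,94).round(1) for u in((252,197),(252,268))])
print("cane base on tube, eye",onz(w,(252.5,170),74).round(1))
# tray corners at z 14 (pixels = crop*0.75 + (100,0))
C=[(149,184),(255,184),(250,387),(157,388)]
Q=np.array([onz(w,(100+.75*x,.75*y),14) for x,y in C]);print(Q.round(1).tolist(),Q.mean(0).round(1))
E
```

```text
[255.0, 207.4] [258.6, 110.8] wrist z215 [466.7  97.2 215. ] tri (array([520.09567129, 125.11527058, 345.27404039]), np.float64(74.5891832588563))
tube now [array([463.4,  98. ,  74. ])] grip [array([457.7,  15.6,  75. ])]
fin ends top [array([462. ,  68.9,  94. ]), array([454.4, -14.7,  94. ])]
cane base on tube, eye [464.8  93.8  74. ]
[[416.2, 127.3, 14.0], [516.2, 118.1, 14.0], [498.1, -99.5, 14.0], [397.4, -91.6, 14.0]] [457.   13.6  14. ]
```

Emit:
send_rows(
  targets=[
    [-1, -0.01, 0, 0, 0, 0, 0],
    [-1, -0.02, 0, 0, 0, 0, 0],
    [-1, -0.025, 0, 0, 0, 0, 0],
    [-1, -0.02, 0, 0, 0, 0, 0],
    [-1, -0.01, 0, 0, 0, 0, 0.003],
    [-1, 0, 0, 0.02, 0, 0, 0],
    [-1, 0, 0, 0.03, 0, 0, 0],
    [-1, 0, 0, 0.03, 0, 0, 0],
    [-1, 0, 0, 0.025, 0, 0, 0],
    [-1, 0, 0, 0.015, 0, 0, 0],
  ],
)

```text
time_s: 19.3
eef_pos: [456.7, 13.0, 150.2]
ee_rot: [-0.001, 0.739, 0.673, -0.0]
force: [0.7, -0.5, 0.7]
grip_width: 1.0
grip_force: 0.0
```

```bash
python3 - <<'E'
from h import *
go([457.3,13.2,56],-5)
w=ctrl.capture("wrist");save(w,"w6.png")
print("pred: grip top ctr",proj(w,np.array([457.3,13.2,94])).round(),"cane top",proj(w,np.array([466,98,217])).round(), "tube",proj(w,np.array([464.5,97.5,74])).round(),lm("tray_tube",w)[:1],lm("tray_grip",w)[:1])
E
```

```text
t 19.3 tcp [456.7  13.  150.2] tool shift mm [ 0.3  0.7 94.2] yang -5.33 zaxis [-1.3e-03  3.0e-04 -1.0e+00]
  rotvec tool [-0.0013 -0.0002 -0.0057]
pred: grip top ctr [253. 207.] cane top [257.  12.] tube [252.  75.] [([249.5, 75.1], 0.67)] [([253.0, 199.6], 0.93)]
```

View pics/w6.png

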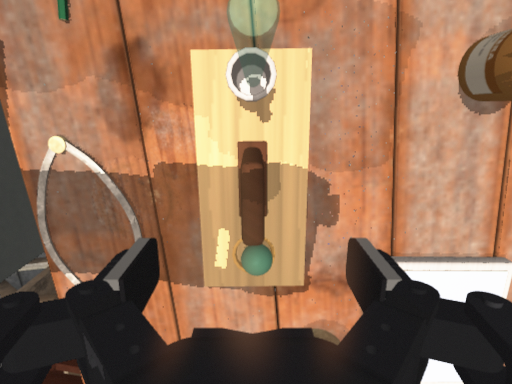

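The fin (252,197) is centred between the open fingers, the tube is at (251,74), the cane's top at (253,15) is standing upright, and the marble is at (257,260). I descend onto the grip.

Emit:
send_rows(
  targets=[
    [-1, 0, 0.0005, 0.008, 0, 0, -0.004],
    [-1, 0, 0, 0.012, 0, 0, 0],
    [-1, 0, 0, 0.012, 0, 0, 0],
    [-1, 0, 0, 0.012, 0, 0, 0],
    [-1, 0, 0, 0.012, 0, 0, 0],
    [-1, 0, 0, 0.012, 0, 0, 0],
    [-1, 0, 0, 0.012, 0, 0, 0],
    [-1, 0, 0, 0.008, 0, 0, 0],
    [-1, 0, 0, 0.006, 0, 0, 0],
    [-1, 0, 0, 0, 0, 0, 0],
  ],
)

```text
time_s: 20.7
eef_pos: [457.5, 12.9, 57.0]
ee_rot: [-0.0, 0.738, 0.675, -0.0]
force: [-0.0, -0.7, 0.1]
grip_width: 0.999
grip_force: 0.0
```

```bash
python3 - <<'E'
from h import *
go([457.3,13.2,56],-5)
S,_,_=pose();print(np.round(S["force"],1),np.round(S["wrist_torque"],2))
b=ctrl.capture("side");a=ctrl.capture("scene");w=ctrl.capture("wrist")
print("tube",lm("tray_tube",b)[:1],lm("tray_tube",a)[:1],"wrist",lm("tray_tube",w)[:1],proj(w,np.array([464.5,97.5,74])).round(),"top",lm("cane_green_top",b)[:3])
E
```

```text
t 20.7 tcp [457.5  12.9  57. ] tool shift mm [ 0.3 -0.2  1. ] yang -5.1 zaxis [-5.e-04  1.e-04 -1.e+00]
  rotvec tool [-0.0005 -0.0001 -0.0017]
[-0.  -0.7  0.1] [ 0.   -0.03 -0.01]
tube [([220.7, 202.2], 0.95)] [([259.5, 234.4], 0.66)] wrist [([246.1, 48.9], 0.91)] [249.  52.] top [([255.0, 111.7], 0.74)]
```

Emit:
send_rows(
  targets=[
    [-0.5, 0, 0, 0, 0, 0, 0],
    [0, 0, 0, 0, 0, 0, 0],
    [0.3, 0, 0, 0, 0, 0, 0],
    [0.4, 0, 0, 0, 0, 0, 0],
    [0.5, 0, 0, 0, 0, 0, 0],
    [0.55, 0, 0, 0, 0, 0, 0],
    [0.6, 0, 0, 0, 0, 0, 0],
    [0.65, 0, 0, 0, 0, 0, 0],
    [0.75, 0, 0, 0, 0, 0, 0],
    [1, 0, 0, 0, 0, 0, 0],
  ],
  squeeze=25,
)

```text
time_s: 22.3
eef_pos: [457.4, 12.9, 57.2]
ee_rot: [-0.0, 0.738, 0.675, -0.0]
force: [-2.0, 1.1, 0.4]
grip_width: 0.184
grip_force: 25.8
```

Emit:
send_rows(
  targets=[
    [1, 0, 0, 0, 0, 0, 0],
    [1, 0, 0, 0, 0, 0, 0],
    [1, 0, 0, 0, 0, 0, 0],
    [1, 0, 0, 0, 0, 0, 0],
    [1, 0, 0, -0.001, 0, 0, 0],
    [1, 0, 0, -0.002, 0, 0, 0],
    [1, 0, 0, -0.003, 0, 0, 0],
    [1, 0, 0, -0.003, 0, 0, 0],
    [1, 0, 0, -0.002, 0, 0, 0],
    [1, 0, 0, -0.001, 0, 0, 0],
  ],
  squeeze=110,
)

```text
time_s: 23.55
eef_pos: [457.6, 12.9, 69.4]
ee_rot: [0.0, 0.738, 0.675, 0.0]
force: [-0.6, -1.2, -3.2]
grip_width: 0.168
grip_force: 107.2
```

```bash
python3 - <<'E'
from h import *
go([457.3,13.2,56],-5)
S,_,_=pose();print(S["grip_width"],S["grip_force"],np.round(S["force"],1),np.round(S["wrist_torque"],2))
w=ctrl.capture("wrist")
for q in("tray_tube","tray_grip","marble_center","tray_pocket","panel_top","cane_green_top"): print(q,lm(q,w)[:2])
E
```

```text
t 23.55 tcp [457.6  12.9  69.4] tool shift mm [ 0.3 -0.3 13.4] yang -5.1 zaxis [ 2.e-04 -0.e+00 -1.e+00]
  rotvec tool [ 0.0002  0.     -0.0017]
0.16819708433838987 107.15936064720154 [-0.6 -1.2 -3.2] [-0.03  0.06 -0.  ]
tray_tube [([251.4, 51.3], 0.73), ([253.1, 69.2], 0.68)]
tray_grip [([254.9, 260.8], 0.84)]
marble_center []
tray_pocket []
panel_top []
cane_green_top []
```

```bash
python3 - <<'E'
from h import *
a=ctrl.capture("scene");b=ctrl.capture("side");cal={"a.png":a,"b.png":b}
for n,p in cal.items():
    I=cv2.cvtColor(cv2.imread("pics/"+n),cv2.COLOR_BGR2HSV)
    m=((I[...,1]<45)&(I[...,2]>170)).astype(np.uint8)
    s={"a.png":(252,180),"b.png":(313,275)}[n]
    k,L,st,ce=cv2.connectedComponentsWithStats(m);i=L[s[1],s[0]]
    c=cv2.findContours((L==i).astype(np.uint8),cv2.RETR_EXTERNAL,cv2.CHAIN_APPROX_NONE)[0][0][:,0]
    W=np.array([onz(p,u,18)[:2] for u in c]).astype(np.float32)
    r=cv2.minAreaRect(W);print(n,st[i],np.round(r[0],1),np.round(r[1],1),round(r[2],1))
for u,v in(((251,114),(373,275)),((279,116),(411,320)),((236,155),(330,292)),((265,165),(353,352)),((287,131),(405,322))):
    X,e=tri([(a,u),(b,v)]);print("box",X.round(),round(e))
S,_,_=pose();print(S["joints"].round(2) if hasattr(S["joints"],"round") else S["joints"])
E
```

```text
a.png [ 225  162   54   37 1068] [ 634.7 -158.2] [150.5 119.5] 84.4
b.png [ 284  250   58   51 2067] [ 636.9 -166.3] [153.3 118.1] 84.3
box [ 715. -303.  157.] 10
box [ 705. -423.  119.] 50
box [ 696. -219.   26.] 54
box [ 683. -348.  -77.] 5
box [ 684. -412.   85.] 81
[-0.23  0.38  1.89 -0.    0.88 -0.14]
```

```bash
python3 - <<'E'
from h import *
a=ctrl.capture("scene");b=ctrl.capture("side")
for z in(0,60,100,130):
    print(z,"side",[onz(b,u,z)[:2].round().tolist() for u in((330,292),(343,279),(353,352),(372,275))],"scene",[onz(a,u,z)[:2].round().tolist() for u in((265,165),(236,155),(264,150),(240,138),(251,114),(279,116))])
# where would the tray -y right corner & cane etc. project
for n,X in(("corner118",(676,-277,118)),("cornerLeft",(576,-268,118)),("cornerR far",(697,-58,118))): print(n,proj(a,np.array(X)).round(),proj(b,np.array(X)).round())
A=cv2.imread("pics/a.png");B=cv2.imread("pics/b.png")
print("A col 262",A[108:172:3,262].tolist());print("B row 310",B[310,320:412:4].tolist())
E
```

```text
0 side [[665.0, -219.0], [715.0, -191.0], [647.0, -386.0], [793.0, -199.0]] scene [[643.0, -265.0], [759.0, -263.0], [687.0, -339.0], [800.0, -359.0], [845.0, -521.0], [742.0, -564.0]]
60 side [[640.0, -259.0], [686.0, -232.0], [623.0, -415.0], [759.0, -240.0]] scene [[608.0, -198.0], [718.0, -196.0], [650.0, -268.0], [756.0, -287.0], [799.0, -439.0], [702.0, -480.0]]
100 side [[622.0, -285.0], [667.0, -259.0], [606.0, -434.0], [737.0, -267.0]] scene [[585.0, -154.0], [691.0, -152.0], [626.0, -221.0], [727.0, -239.0], [768.0, -385.0], [675.0, -425.0]]
130 side [[610.0, -305.0], [652.0, -280.0], [594.0, -449.0], [720.0, -288.0]] scene [[568.0, -120.0], [670.0, -119.0], [607.0, -185.0], [706.0, -203.0], [745.0, -345.0], [655.0, -383.0]]
corner118 [259. 132.] [351. 279.]
cornerLeft [284. 143.] [309. 286.]
cornerR far [218. 166.] [322. 213.]
A col 262 [[104, 113, 120], [104, 113, 121], [104, 113, 121], [106, 135, 160], [123, 165, 196], [172, 194, 210], [127, 167, 196], [109, 158, 193], [108, 155, 190], [64, 94, 120], [99, 130, 153], [119, 158, 181], [155, 180, 198], [131, 171, 194], [89, 124, 152], [76, 103, 131], [77, 102, 128], [84, 109, 136], [87, 111, 138], [113, 138, 174], [228, 225, 226], [230, 226, 226]]
B row 310 [[122, 162, 221], [110, 144, 186], [104, 131, 151], [102, 130, 148], [163, 215, 230], [165, 212, 232], [165, 207, 228], [161, 201, 223], [159, 201, 225], [142, 185, 216], [138, 189, 226], [129, 181, 223], [129, 184, 225], [127, 182, 224], [145, 195, 228], [158, 206, 232], [136, 187, 223], [120, 174, 218], [115, 168, 212], [113, 166, 209], [118, 175, 215], [99, 126, 146], [94, 114, 130]]
```

Emit:
send_rows(
  targets=[
    [1, 0, 0, -0.003, 0, 0, 0],
    [1, 0, 0, -0.006, 0, 0, 0],
    [1, 0, 0, -0.01, 0, 0, 0],
    [1, 0, 0, -0.015, 0, 0, 0],
    [1, 0, 0, -0.018, 0, 0, 0],
    [1, 0, 0, -0.018, 0, 0, 0],
    [1, 0, 0, -0.016, 0, 0, 0],
    [1, 0, 0, -0.012, 0, 0, 0],
    [1, 0, 0, -0.008, 0, 0, 0],
    [1, 0, 0, -0.004, 0, 0, 0],
  ],
)

```text
time_s: 25.35
eef_pos: [457.5, 12.8, 179.6]
ee_rot: [0.0, 0.738, 0.675, 0.0]
force: [0.7, -0.3, -2.5]
grip_width: 0.173
grip_force: 107.1
```

```bash
python3 - <<'E'
from h import *
go([636.5,-163,179],-17)
S,_,_=pose();print(S["grip_width"],S["grip_force"],np.round(S["force"],1),np.round(S["wrist_torque"],2))
b=ctrl.capture("side");a=ctrl.capture("scene");w=ctrl.capture("wrist")
T={"tray_tube":(464.5,97.5,186),"marble_center":(450,-62,142),"tray_pocket":(450,-62,127),"cane_green_top":(465,98,329)}
for q,X in T.items(): print(q,[(lm(q,p)[:2],proj(p,np.array(X)).round().tolist()) for p in(a,b,w)])
E
```

```text
t 25.35 tcp [457.5  12.8 179.6] tool shift mm [-159.2  193.9    0.6] yang -5.1 zaxis [ 1.e-04 -1.e-04 -1.e+00]
  rotvec tool [1.000e-04 0.000e+00 2.077e-01]
0.17279821813230956 107.14930772781372 [ 0.7 -0.3 -2.5] [-0.07 -0.01 -0.  ]
tray_tube [([([278.2, 204.8], 0.27)], [261.0, 206.0]), ([([219.6, 168.6], 0.6)], [220.0, 172.0]), ([([249.3, 51.9], 0.91), ([249.3, 208.1], 0.18)], [250.0, 56.0])]
marble_center [([([288.3, 185.8], 0.46)], [292.0, 186.0]), ([([233.7, 223.4], 0.54), ([226.2, 179.1], 0.17)], [231.0, 226.0]), ([], [251.0, 322.0])]
tray_pocket [([([286.9, 185.2], 0.92)], [291.0, 190.0]), ([([231.9, 230.1], 0.92)], [231.0, 230.0]), ([], [251.0, 308.0])]
cane_green_top [([([250.2, 272.2], 0.73), ([147.7, 240.7], 0.7)], [261.0, 163.0]), ([([254.2, 110.8], 0.51)], [219.0, 126.0]), ([([419.7, 300.1], 0.6)], [266.0, 637.0])]
```

The tray was lifted level and the marble is in its pocket. Now the carry.

Emit:
send_rows(
  targets=[
    [1, -0.002, 0.0023, 0, 0, 0, 0],
    [1, -0.0044, 0.0054, 0, 0, 0, 0],
    [1, -0.0076, 0.0093, 0, 0, 0, 0],
    [1, -0.0102, 0.0124, 0, 0, 0, 0],
    [1, -0.012, 0.0147, 0, 0, 0, 0],
    [1, -0.0127, 0.0154, 0, 0, 0, 0],
    [1, -0.0127, 0.0154, 0, 0, 0, 0],
    [1, -0.0127, 0.0154, 0, 0, 0, 0],
    [1, -0.0127, 0.0154, 0, 0, 0, 0],
    [1, -0.0127, 0.0154, 0, 0, 0, 0],
  ],
)

```text
time_s: 27.35
eef_pos: [570.2, -98.6, 179.0]
ee_rot: [-0.0, 0.738, 0.675, -0.0]
force: [-0.8, 0.0, -2.3]
grip_width: 0.171
grip_force: 107.4
```

Emit:
send_rows(
  targets=[
    [1, -0.0115, 0.014, 0, 0, 0, 0],
    [1, -0.01, 0.012, 0, 0, 0, 0],
    [1, -0.008, 0.01, 0, 0, 0, 0],
    [1, -0.006, 0.0075, 0, 0, 0, 0.01],
    [1, -0.004, 0.005, 0, 0, 0, 0.02],
    [1, -0.002, 0.0025, 0, 0, 0, 0.03],
    [1, 0, 0, 0, 0, 0, 0.03],
    [1, 0, 0, 0, 0, 0, 0.03],
    [1, 0, 0, 0, 0, 0, 0.03],
    [1, 0, 0, 0, 0, 0, 0.02],
  ],
)

```text
time_s: 28.6
eef_pos: [616.3, -143.1, 179.4]
ee_rot: [0.0, 0.793, 0.609, 0.0]
force: [-0.7, -0.5, -2.7]
grip_width: 0.173
grip_force: 107.4
```

```bash
python3 - <<'E'
from h import *
go([636.5,-163,179],-17)
S,_,_=pose();print(S["grip_width"],S["grip_force"],np.round(S["force"],1),np.round(S["wrist_torque"],2))
E
```

```text
t 28.6 tcp [ 616.3 -143.1  179.4] tool shift mm [-14.   24.7   0.4] yang -14.92 zaxis [ 1.e-04 -0.e+00 -1.e+00]
  rotvec tool [0.0001 0.     0.0364]
0.17327263078946925 107.38986611366272 [-0.7 -0.5 -2.7] [-0.02 -0.02 -0.01]
```

Emit:
send_rows(
  targets=[
    [1, -0.001, 0.002, 0, 0, 0, 0.015],
    [1, -0.002, 0.004, 0.001, 0, 0, 0],
    [1, -0.003, 0.005, 0.001, 0, 0, 0],
    [1, -0.003, 0.005, 0.001, 0, 0, 0],
    [1, -0.002, 0.004, 0, 0, 0, 0],
    [1, -0.002, 0.003, 0, 0, 0, 0],
    [1, -0.001, 0.0015, 0, 0, 0, 0],
    [1, 0, 0, 0, 0, 0, 0],
    [1, 0, 0, 0, 0, 0, 0],
    [1, 0, 0, 0, 0, 0, 0],
  ],
)

```text
time_s: 29.85
eef_pos: [633.8, -161.5, 172.7]
ee_rot: [-0.006, 0.797, 0.604, -0.002]
force: [-5.9, 4.6, -12.7]
grip_width: 0.171
grip_force: 107.9
```

```bash
python3 - <<'E'
from h import *
go([636.5,-163,176])
S,p,R=pose();print(S["grip_width"],S["grip_force"],np.round(S["force"],1),np.round(S["wrist_torque"],2),np.round(S["dq"],3))
b=ctrl.capture("side");a=ctrl.capture("scene");w=ctrl.capture("wrist")
x,y=R[:,0],R[:,1];c=p.copy();c[2]-=57.2
f=lambda al,h:c+al*np.r_[x[:2],0]+[0,0,h]
T={"tray_tube":f(85,74),"marble_center":f(-75,25),"tray_pocket":f(-75,10),"cane_green_foot":f(85,17),"cane_green":f(85,117),"tray_grip":f(0,75)}
for q,X in T.items(): print(q,[(lm(q,p_)[:2],proj(p_,X).round().tolist()) for p_ in(a,b,w)])
for q in("optic_mould","tumbler_amber","cork_big","pigment_jar3","cane_block"): print(q,lm(q,a)[:1],lm(q,b)[:1])
# marble blob in side view
h=cv2.cvtColor(b["img"],cv2.COLOR_RGB2HSV);m=((h[...,0]>60)&(h[...,0]<95)&(h[...,1]>80)).astype(np.uint8)
k,L,st,ce=cv2.connectedComponentsWithStats(m);print([(s.tolist(),q.round().tolist()) for s,q in zip(st[1:],ce[1:]) if s[4]>20])
E
```

```text
t 29.85 tcp [ 633.8 -161.5  172.7] tool shift mm [-0.7  3.  -3.4] yang -15.75 zaxis [-0.0102  0.007  -0.9999]
0.17056355384639948 107.93873906135559 [ -5.9   4.6 -12.7] [ 1.95  1.64 -0.58] [ 0.001 -0.001  0.    -0.001  0.001  0.002]
tray_tube [([([232.8, 146.4], 0.75)], [233.0, 147.0]), ([([313.3, 202.5], 0.83)], [313.0, 201.0]), ([([250.2, 49.7], 0.92)], [251.0, 52.0])]
marble_center [([([269.1, 141.5], 0.53)], [270.0, 139.0]), ([([321.7, 265.4], 0.45), ([277.2, 336.8], 0.28)], [319.0, 264.0]), ([([259.2, 328.5], 0.61), ([254.8, 64.5], 0.6)], [252.0, 328.0])]
tray_pocket [([([266.9, 143.4], 0.96)], [269.0, 143.0]), ([([318.3, 268.1], 0.73)], [319.0, 268.0]), ([], [253.0, 313.0])]
cane_green_foot [([([251.2, 323.3], 0.69), ([159.1, 290.9], 0.47)], [233.0, 162.0]), ([([178.9, 182.8], 0.61), ([249.8, 160.2], 0.52)], [311.0, 218.0]), ([([252.1, 59.6], 0.66)], [252.0, 69.0])]
cane_green [([([151.1, 264.3], 0.78), ([246.3, 301.2], 0.67)], [232.0, 136.0]), ([([258.6, 138.0], 0.64), ([176.7, 158.1], 0.62)], [315.0, 188.0]), ([], [248.0, 22.0])]
tray_grip [([([254.3, 133.7], 0.74)], [253.0, 136.0]), ([([320.1, 223.9], 0.69)], [318.0, 225.0]), ([([253.1, 259.4], 0.66)], [251.0, 260.0])]
optic_mould [([291.9, 187.4], 0.67)] [([263.0, 297.4], 0.71)]
tumbler_amber [([309.8, 169.6], 0.83)] [([277.1, 335.8], 0.81)]
cork_big [([251.9, 156.4], 0.39)] [([223.3, 336.8], 0.51)]
pigment_jar3 [([196.0, 227.2], 0.64)] [([291.5, 208.3], 0.67)]
cane_block [([207.3, 295.2], 0.76)] [([225.3, 178.0], 0.69)]
[([171, 129, 8, 41, 98], [175.0, 148.0])]
```

The wrist reads an extra push of about (-5, 5, -10) N. Its line of action runs through the tray's -y/+x corner, which is the open box's lid beside the panel. I back off along the same path, swing that end away from the box and come in again.

Emit:
send_rows(
  targets=[
    [1, 0.001, -0.002, 0, 0, 0, 0],
    [1, 0.002, -0.004, -0.001, 0, 0, 0],
    [1, 0.003, -0.005, -0.001, 0, 0, 0],
    [1, 0.003, -0.005, -0.001, 0, 0, 0],
    [1, 0.003, -0.005, 0, 0, 0, 0],
    [1, 0.002, -0.003, 0, 0, 0, 0],
    [1, 0.001, -0.001, 0, 0, 0, 0],
    [1, 0, 0, 0, 0, 0, 0],
    [1, 0, 0, 0, 0, 0, 0],
    [1, 0, 0, 0, 0, 0, 0],
  ],
)

```text
time_s: 32.65
eef_pos: [616.2, -142.2, 179.3]
ee_rot: [0.0, 0.797, 0.604, 0.0]
force: [-0.0, -0.5, -2.4]
grip_width: 0.173
grip_force: 110.2
```

```bash
cat > chk.py <<'E'
from h import *
import sys
S,p,R=pose();go([636.5,-163,176],-33);print(S["grip_force"],np.round(S["force"],1),np.round(S["wrist_torque"],2))
b=ctrl.capture("side");a=ctrl.capture("scene");w=ctrl.capture("wrist")
x=R[:,0];c=p.copy();c[2]-=57.2
f=lambda al,h:c+al*np.r_[x[:2],0]+[0,0,h]
T={"tray_tube":f(85,74),"marble_center":f(-75,25),"tray_pocket":f(-75,10),"tray_grip":f(0,75),"cane_green_top":f(85,217)}
for q,X in T.items(): print(q,[(lm(q,p_)[:2],proj(p_,X).round().tolist()) for p_ in(a,b,w)])
print("panel",lm("panel_top",a)[:1],lm("panel_top",b)[:1],lm("panel_top",w)[:1])
E
python3 chk.py
```

```text
t 32.65 tcp [ 616.2 -142.2  179.3] tool shift mm [-14.5  25.2   3.3] yang -15.7 zaxis [ 1.e-04 -1.e-04 -1.e+00]
  rotvec tool [ 1.000e-04 -0.000e+00  3.019e-01]
110.17201066017151 [-0.  -0.5 -2.4] [-0.06  0.03  0.01]
tray_tube [([([237.1, 150.0], 0.84)], [234.0, 151.0]), ([([304.3, 199.0], 0.67)], [304.0, 195.0]), ([([249.9, 53.3], 0.56), ([252.4, 261.3], 0.16)], [251.0, 52.0])]
marble_center [([([307.4, 172.7], 0.55), ([272.1, 142.4], 0.39)], [272.0, 142.0]), ([([311.6, 260.4], 0.5), ([223.3, 333.9], 0.31)], [309.0, 258.0]), ([([257.3, 327.3], 0.41)], [252.0, 328.0])]
tray_pocket [([([272.2, 145.2], 0.79)], [271.0, 146.0]), ([([307.1, 263.2], 0.79)], [309.0, 262.0]), ([], [252.0, 313.0])]
tray_grip [([([258.2, 139.8], 0.92), ([270.3, 142.7], 0.67)], [255.0, 139.0]), ([([313.3, 217.7], 0.78)], [308.0, 219.0]), ([([250.6, 259.9], 0.85)], [252.0, 261.0])]
cane_green_top [([([147.6, 240.4], 0.73), ([240.1, 110.9], 0.56)], [233.0, 109.0]), ([([171.8, 126.7], 0.51)], [310.0, 148.0]), ([], [258.0, 388.0])]
panel [([255.4, 178.0], 0.77)] [([311.9, 272.1], 0.79)] [([254.7, 49.4], 0.25)]
```

Emit:
send_rows(
  targets=[
    [1, 0, 0, 0, 0, 0, 0.01],
    [1, 0, 0, 0, 0, 0, 0.025],
    [1, 0, 0, 0, 0, 0, 0.035],
    [1, 0, 0, 0, 0, 0, 0.04],
    [1, 0, 0, 0, 0, 0, 0.04],
    [1, 0, 0, 0, 0, 0, 0.04],
    [1, 0, 0, 0, 0, 0, 0.04],
    [1, 0, 0, 0, 0, 0, 0.035],
    [1, 0, 0, 0, 0, 0, 0.025],
    [1, 0, 0, 0, 0, 0, 0.01],
  ],
)

```text
time_s: 34.95
eef_pos: [616.1, -142.1, 179.3]
ee_rot: [-0.0, 0.879, 0.478, -0.0]
force: [-0.4, 0.6, -3.6]
grip_width: 0.17
grip_force: 110.2
```

Emit:
send_rows(
  targets=[
    [1, -0.0003, 0.001, 0, 0, 0, 0],
    [1, -0.0005, 0.002, 0, 0, 0, 0],
    [1, -0.0007, 0.003, 0, 0, 0, 0],
    [1, -0.001, 0.004, 0, 0, 0, 0],
    [1, -0.001, 0.004, 0, 0, 0, 0],
    [1, -0.0007, 0.003, 0, 0, 0, 0],
    [1, -0.0005, 0.002, 0, 0, 0, 0],
    [1, -0.0003, 0.001, 0, 0, 0, 0],
    [1, 0, 0, 0, 0, 0, 0],
    [1, 0, 0, 0, 0, 0, 0],
  ],
)

```text
time_s: 36.2
eef_pos: [630.2, -157.1, 179.3]
ee_rot: [-0.0, 0.878, 0.478, -0.0]
force: [0.5, 0.7, -3.9]
grip_width: 0.174
grip_force: 110.2
```

```bash
python3 - <<'E'
from h import *
go([636.5,-163,176],-33);S,p,R=pose();print(S["grip_force"],np.round(S["force"],1),np.round(S["wrist_torque"],2))
E
```

```text
t 36.2 tcp [ 630.2 -157.1  179.3] tool shift mm [-1.5  8.5  3.3] yang -32.88 zaxis [-1.e-04  0.e+00 -1.e+00]
  rotvec tool [-0.0001  0.      0.002 ]
110.16252994537354 [ 0.5  0.7 -3.9] [ 0.02 -0.04  0.04]
```

Emit:
send_rows(
  targets=[
    [1, -0.0003, 0.001, 0, 0, 0, 0],
    [1, -0.0003, 0.0015, 0, 0, 0, 0],
    [1, -0.0003, 0.002, 0.001, 0, 0, 0],
    [1, -0.0003, 0.0015, 0.001, 0, 0, 0],
    [1, -0.0003, 0.0015, 0, 0, 0, 0],
    [1, 0, 0.001, 0, 0, 0, 0],
    [1, 0, 0, 0, 0, 0, 0],
    [1, 0, 0, 0, 0, 0, 0],
    [1, 0, 0, 0, 0, 0, 0],
    [1, 0, 0, 0, 0, 0, 0],
  ],
)

```text
time_s: 37.45
eef_pos: [636.5, -163.0, 177.3]
ee_rot: [0.0, 0.878, 0.478, 0.0]
force: [0.7, -0.3, -2.9]
grip_width: 0.174
grip_force: 110.2
```

```bash
python3 chk.py
```

```text
t 37.45 tcp [ 636.5 -163.   177.3] tool shift mm [-0.  -0.   1.3] yang -32.89 zaxis [ 0. -0. -1.]
  rotvec tool [ 0.    -0.     0.002]
110.1652479171753 [ 0.7 -0.3 -2.9] [-0.03  0.03  0.02]
tray_tube [([([229.7, 142.7], 0.63)], [227.0, 142.0]), ([([321.1, 201.5], 0.59)], [325.0, 201.0]), ([([251.7, 53.0], 0.75)], [251.0, 52.0])]
marble_center [([([273.0, 140.5], 0.37)], [273.0, 141.0]), ([([314.6, 273.1], 0.62), ([313.9, 262.6], 0.58)], [311.0, 262.0]), ([], [252.0, 328.0])]
tray_pocket [([([271.6, 143.0], 0.6)], [273.0, 144.0]), ([([312.1, 268.3], 0.78)], [310.0, 266.0]), ([], [252.0, 313.0])]
tray_grip [([([256.5, 132.9], 0.79)], [253.0, 134.0]), ([([318.8, 223.0], 0.7), ([276.4, 337.3], 0.27)], [319.0, 224.0]), ([([255.1, 261.3], 0.85)], [251.0, 261.0])]
cane_green_top [([([150.2, 238.0], 0.66), ([251.1, 272.9], 0.65)], [226.0, 100.0]), ([([173.5, 124.0], 0.78), ([318.0, 222.8], 0.65)], [333.0, 154.0]), ([], [260.0, 387.0])]
panel [([251.7, 177.6], 0.97)] [([314.8, 275.0], 0.65)] []
```

```bash
python3 - <<'E'
from h import *
for n,(u,v) in(("side",(311,262)),("scene",(273,141))):
    p=ctrl.capture(n);I=p["img"][v-14:v+15,u-14:u+15].astype(int);m=I[...,1]-I[...,0]>25
    r,c=np.nonzero(m);print(n,m.sum(),(c.mean()+u-14).round(1) if m.any() else None,(r.mean()+v-14).round(1) if m.any() else None)
    if n=="side":
        J=p["img"][150:200,310:345].astype(int);print("cane greenish cols per row",[(150+i,(310+np.nonzero(q)[0].mean()).round(1)) for i,q in enumerate((J[...,1]-J[...,0]>8)) if q.any()][::6])
print(onz(ctrl.capture("side"),(311,262),143).round())
E
```

```text
side 2 313.0 263.5
cane greenish cols per row []
scene 47 274.2 139.6
[ 596. -224.  143.]
```

```bash
python3 - <<'E'
from h import *
print(ctrl.finish_job())
E
```

```text
the job is handed in; nothing more can be done
None
```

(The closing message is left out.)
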